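Select the feed speed on a stock feeder's gate lever

ROBOT

A 7-joint arm with a two-finger parallel gripper is mounted at the origin on the work surface. World frame = base frame: x ahead of the robot, y to its left, z up, the work surface at z = 0. Lengths are in m, angles in rad, forces in N, time in s.
With the tool pointing down it reaches from about 0.35 to 0.9 m from the base axis. Payload 8.1 kg.
Tool frame: the origin (TCP) lies midway between the tips of the shut fingers; the grasp point (between the pads) lies 19 mm behind it; x points along the fingers, z is the direction in which the jaws open and shut, and the axes are right-handed (so a half turn about x gives the same grasp; the last joint's range is limited). The gripper opens to 92 mm and grips with 3 to 60 N. Pads are 19 mm wide; open, the fingers measure 130 mm over their backs; the gripper's body (75 mm by 190 mm) begins 47 mm behind the grasp point.
Start: joints at [1.143, 0.434, 0.025, 1.573, -0.012, 1.134, -0.075], TCP at [0.199, -0.592, 0.227] pointing down, gripper open.
Joint ranges: [-2.62, 2.62], [-0.44, 2.09], [-1.27, 1.32], [0.08, 2.57], [-1.32, 4.46], [0.12, 2], [-2.74, 2.74]. Speed limits (rad/s): [2.22, 2.22, 3.01, 3.01, 3.14, 3.14, 3.14].

INTERFACE

Orientations are given as a rotation vector (axis times angle).
In Python, from cell import arm, optics, finder gives the robot as it stands.
- The arm moves only by the tool send_rows, never from a script. Its argument "rows" is a list that holds one entry, the list of rows, each a list of 7 numbers: the shift along the tool's x, y, z in mm, then the turn, a rotation vector about the tool's x, y, z in degrees, then the opening in per cent of the stroke, from 0 (shut) to 100 (fully open). A call has exactly 8 rows; each row is the pose to reach, as a shift and turn from the pose commanded when the call began, along the tool's axes at that moment; what a row does not reach only later rows make up. A row lasts 1/10 s, in which the tool goes at most 50 mm and 8.59 degrees, less where a joint would pass 70% of its speed; a pose out of reach is approached as far as the arm can. A call with a gripper value outside its range is refused whole. The fingers move at their own pace and stop on an object; "grip_force" is the grip in N (left out, the last holds). Time passes only in rows, so rows that repeat a pose let the fingers close, or fill a call up. It gives the time, the measured TCP pose, the force and the opening at its end, in the units of the state.
- arm.observe(): the state, without advancing time (a new reading comes with each control period).
- optics.get_image(name): name is "scene" or "top" or "wrist"; returns (picture, depth): 400x640x3 uint8, red, green, blue; 400x640 float32, m along the optical axis (not along the pixel's ray), 0 where there is no reading.
- optics.get_calibration(name): a dict with "camera_matrix" (3x3 intrinsics, pixels), "position" and "orientation" of the camera in the world; the wrist camera has in their place "T_tool_cam" (4x4, takes a point from camera to tool coordinates, whose origin is the TCP and whose axes are the tool frame's). Camera axes: x right, y up, looking along -z (the intrinsics and any distortion apply to the point x, -y, -z); pixel columns grow to the right and rows downward; lengths in m; the calibration is good to about 2 mm. A picture is of the moment at which its call begins: read the wrist's pose just before it. get_calibration takes no time and is no camera call.
- arm.sign_off(): hands the job in, once; it reports no verdict.
Trained networks look in the newest picture that a camera, given by its name, has taken for a name from the list of things; names that differ only in an ending like _2 or _b are one class to them, and where a whole thing is asked for, a point or a joint stands for the part that bears it (a point fixed in the world has none). Each returns a list of dicts, best first, with "confidence" (0 to 1); they miss things now and then, are a little off and sometimes report something else, mostly with a low value. They report only what shows in the picture. A call takes as long as a camera call.
- finder.search_frame(camera, thing): "bbox" ([left, top, width, height] in pixels, round what is visible of it).
- finder.regions_of(camera, thing): "region" (400x640 bool, what is visible of it) and "bbox" ([left, top, width, height] in pixels, round what is visible of it).
- finder.place_of(camera, thing): "xy" ([column, row] in pixels: a listed point, or the origin of a listed thing).
The state is a dict: "clock": time; "joints": joint angles; "dq": joint speeds; "joint_efforts": joint torques, N m; "position": TCP position; "ee_rot": TCP orientation; "force": force on the tool from outside, world axes, zero at the start; "ft_torque": the same for the moment, N m; "width": opening from 0.0 (shut) to 1.0 (fully open).
Only numpy, scipy, OpenCV 4.12 (cv2) and the standard library are available. Lean on these libraries where they do the work, as an engineer would, in place of code of your own. Each camera call takes 0.05 s, during which the arm holds its last target.

TASK

Push the feeder's gear lever through its slotted gate into the slot that has the raised plus-shaped mark beside it, fully home to the end of that slot. Push the knob from outside with the fingertips, without forcing it; do not take the lever between the fingers, and leave the loose things on the bench where they are.

Things in the scene. Friction and masses are not known exactly. Their poses are not given: they have to be found in the camera images.
- gearbox: Green feeder gearbox, fixed; foot 190 (x) x 210 (y) mm, flat aluminium gate plate on top 120 mm above the bench. On its +x side a motor to x = 220 mm, top 112 mm; on its +y side feed rollers and an oak strip to y = 210, top 97 mm. Origin: on the bench under the gate's middle; x along the slots, roughly away from the robot (turned up to 0.3 rad), y across them, z up.
- gate (a point): Middle of the gate, on the plate's upper face, axes as the gearbox. Slots cut in the plate, all 18 mm wide: a cross channel along y at x = 0, ending at y = +-39 mm, and three legs along x at y = -30, 0, +30 mm, each ending at x = +-32 mm: six blind slots. Only through the cross channel can the lever change legs. The walls between legs have round noses.
- mark_cross: Plus-shaped raised mark of dark steel, 30 mm wide, 5 mm high, fixed on the plate at (+-24, +-66) mm from the gate's middle: 36 mm outwards in y from the outer leg it belongs to, on the x side of the slot it names. The other three outer slots have a disc, a square and a single bar in the same way; which is where changes. Origin: centre of its underside.
- knob (a point): Centre of the lever's black ball knob, 40 mm in diameter, on a 12 mm steel stem. The lever tilts both ways about a pivot on the gearbox's z axis 12 mm above the bench, 193 mm from the knob's centre (205 mm above the bench with the lever upright, about 193 mm when home in an outer slot). At the start it stands somewhere along the middle leg.
- stem (a point): Point on the stem's axis, 105 mm from the pivot, at the height of the gate plate: where the lever is in the gate.
- lever_shift (a joint): Tilt along the slots, rad: 0 = in the cross channel, positive = leaning to the gearbox's +x; the slot ends stop it at about +-0.225 in the outer legs. Knob x = 193 mm * sin(shift) in the gearbox frame. It stays where it is left; about 2 N at the knob moves it.
- lever_cross (a joint): Tilt across the slots, rad: 0 = middle leg, positive = leaning to the gearbox's +y; +-0.26 to +-0.29 in the outer legs, stopped at about +-0.294 by the channel's ends. Knob y = 193 mm * cos(shift) * sin(cross). It stays where it is left; about 2 N at the knob moves it.

How it is judged:
At the end, for the whole second after the job is handed in: The lever stands fully home (lever_shift beyond 0.20 rad either way) in the slot beside the plus-shaped mark (the stem in the gate within 45 mm, horizontally, of the mark's centre) and at rest; the robot touches nothing ((value of joint lever_shift above 0.2 rad or value of joint lever_shift below -0.2 rad) and horizontal distance between stem and mark_cross below 0.045 m and velocity of joint lever_shift between -0.05 and 0.05 rad/s).
It fails at once if the knob or stem is taken between the fingers (grasp point within 15 mm of the knob's centre line, horizontally, and less than 32 mm above its centre) (horizontal distance between the grasp point and knob below 0.015 m and z of the grasp point in the frame of knob below 0.032 m).
It fails at once if the lever is forced (more than 60 N of the fingers on it) (contact force between the fingers and lever_shift above 60 N).
It fails at once if a loose thing on the bench is shifted more than 20 mm or lifted (distance of any of tin, offcut, chisel, collar, mallet, jar, brush, glue from where it was at the start of the episode above 0.02 m).
It also fails if it takes over 64 s, if anything falls off the work surface, if the arm or the gripper's body presses on something with over 40 N, if the wrist force passes 120 N, or if a joint passes its speed limit or range.

## Working session

There is one attempt and no reset: what is moved stays moved. The work goes in short steps, Python scripts to look and compute and a tool call to move; the robot and the scene stay as the last step left them, time stands still between calls to the robot, and variables do not carry over. Pictures are saved under pics/ and viewed, and the job is handed in when it is done.

Besides the shell and the picture viewer there is one more tool, called after "Emit:" as name(argument=value, ...) on one line, values as JSON. send_rows: Moves the arm, as the interface text tells. Its arguments: {"type":"object","properties":{"rows":{"type":"array"},"grip_force":{"type":"number"}},"required":["rows"]}

```bash
ls; mkdir -p pics; cat > h.py <<'E'
import numpy as np, cv2
from scipy.spatial.transform import Rotation as R
from cell import arm, optics, finder
def cam(name, st=None):
    c=optics.get_calibration(name); K=np.array(c["camera_matrix"])
    if "T_tool_cam" in c:
        st=st or arm.observe()
        T=np.eye(4);T[:3,:3]=R.from_rotvec(st["ee_rot"]).as_matrix();T[:3,3]=st["position"]
        T=T@np.array(c["T_tool_cam"])
        return K,T[:3,:3],T[:3,3],c
    o=np.array(c["orientation"])
    Rm=o if o.shape==(3,3) else R.from_rotvec(o).as_matrix() if o.shape==(3,) else R.from_quat(o).as_matrix()
    return K,Rm,np.array(c["position"]),c
def deproj(K,Rm,p,uv,d):
    x=(uv[0]-K[0,2])/K[0,0]*d; y=(uv[1]-K[1,2])/K[1,1]*d
    return Rm@np.array([x,-y,-d])+p
def ray_z(K,Rm,p,uv,z):
    v=Rm@np.array([(uv[0]-K[0,2])/K[0,0],-(uv[1]-K[1,2])/K[1,1],-1.])
    return p+v*(z-p[2])/v[2]
def proj(K,Rm,p,X):
    q=Rm.T@(np.array(X)-p); return K[0,0]*q[0]/-q[2]+K[0,2], K[1,1]*-q[1]/-q[2]+K[1,2]
E
python3 - <<'E'
from h import *
np.set_printoptions(precision=4,suppress=True)
st=arm.observe(); print(st)
for n in ["scene","top"]:
    im,d=optics.get_image(n); cv2.imwrite(f"pics/{n}0.png",im[:,:,::-1]); np.savez(f"{n}0.npz",im=im,d=d)
    print(n,optics.get_calibration(n))
    for t in ["mark_cross","knob","gate","stem","gearbox"]:
        print(t,finder.place_of(n,t)[:3])
print(optics.get_calibration("wrist"))
E
```

```text
pics
{'clock': 0.0, 'joints': array([ 1.1434,  0.4352,  0.0249,  1.5741, -0.0116,  1.134 , -0.0751]), 'dq': array([-0.0002, -0.001 ,  0.0008, -0.0005,  0.0001,  0.0002, -0.0016]), 'joint_efforts': array([ -0.0021, -66.7849,   0.984 , -31.4475,  -0.0606,   0.0427,
         0.0002]), 'position': array([ 0.1993, -0.5918,  0.2259]), 'ee_rot': array([ 0.9676,  1.3469, -0.9662]), 'force': array([ 0.535 , -0.0474,  0.3113]), 'ft_torque': array([0.013 , 0.0267, 0.0368]), 'width': 0.9977758284977266}
scene {'camera_matrix': array([[438.4532,   0.    , 317.2789],
       [  0.    , 438.4532, 194.7825],
       [  0.    ,   0.    ,   1.    ]]), 'position': array([ 0.7511, -0.3895,  0.6298]), 'orientation': array([0.7027, 0.1911, 0.5625])}
mark_cross [{'xy': [296.6, 290.2], 'confidence': 0.54}]
knob [{'xy': [346.2, 229.6], 'confidence': 0.58}]
gate [{'xy': [320.8, 251.0], 'confidence': 0.85}]
stem [{'xy': [330.9, 260.9], 'confidence': 0.86}]
gearbox [{'xy': [321.0, 290.2], 'confidence': 0.79}]
top {'camera_matrix': array([[383.7252,   0.    , 320.3525],
       [  0.    , 383.7252, 197.5585],
       [  0.    ,   0.    ,   1.    ]]), 'position': array([ 0.4634, -0.0298,  0.7946]), 'orientation': array([ 0.1269, -0.0924, -1.5735])}
mark_cross [{'xy': [402.4, 182.1], 'confidence': 0.64}]
knob [{'xy': [372.5, 157.0], 'confidence': 0.67}]
gate [{'xy': [363.1, 187.6], 'confidence': 0.74}]
stem [{'xy': [367.7, 175.4], 'confidence': 0.56}, {'xy': [401.9, 182.0], 'confidence': 0.56}]
gearbox [{'xy': [360.1, 196.5], 'confidence': 0.91}]
{'camera_matrix': array([[292.285 ,   0.    , 317.1291],
       [  0.    , 292.285 , 198.5973],
       [  0.    ,   0.    ,   1.    ]]), 'T_tool_cam': array([[ 0.0004,  0.2896, -0.9572, -0.1586],
       [-0.0005,  0.9572,  0.2896,  0.0776],
       [ 1.    ,  0.0004,  0.0005,  0.0021],
       [ 0.    ,  0.    ,  0.    ,  1.    ]])}
```

View pics/scene0.png

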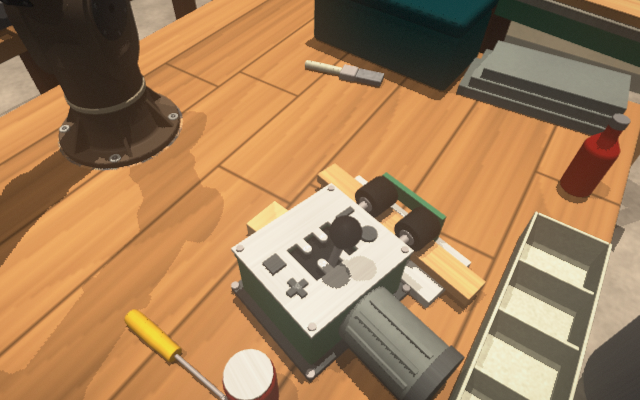

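View pics/top0.png

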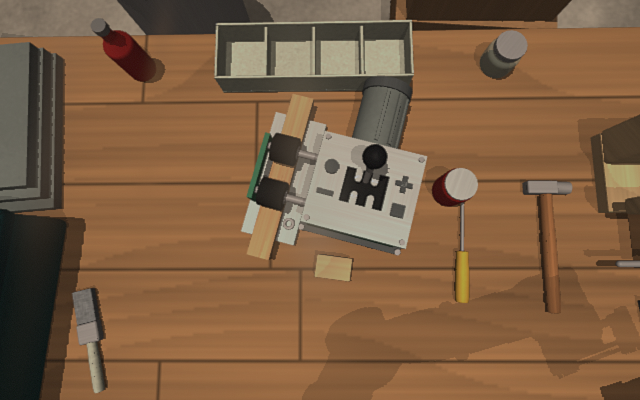

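```bash
python3 - <<'E'
import numpy as np,cv2
im=np.load("top0.npz")["im"]; c=im[130:250,300:440,::-1]; cv2.imwrite("pics/topc.png",cv2.resize(c,None,fx=5,fy=5,interpolation=cv2.INTER_CUBIC))
im=np.load("scene0.npz")["im"]; c=im[190:340,240:400,::-1]; cv2.imwrite("pics/scenec.png",cv2.resize(c,None,fx=4,fy=4,interpolation=cv2.INTER_CUBIC))
E
```

```text
(no output)
```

View pics/topc.png

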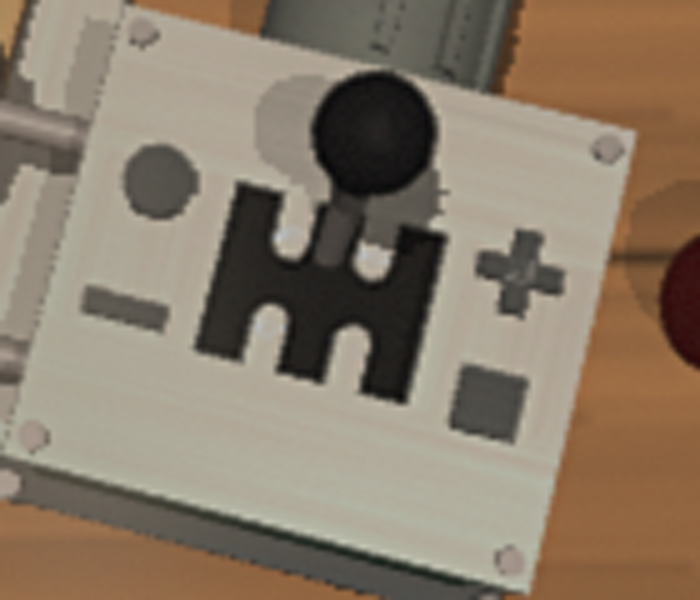

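View pics/scenec.png

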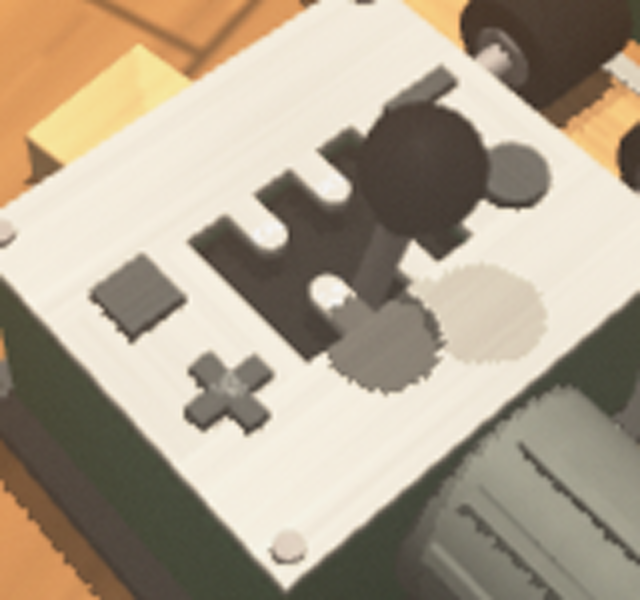

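```bash
cat >> h.py <<'E'
def rigid2(A,B):
    A=np.array(A);B=np.array(B);a=A-A.mean(0);b=B-B.mean(0)
    th=np.arctan2((a[:,0]*b[:,1]-a[:,1]*b[:,0]).sum(),(a*b).sum())
    M=np.array([[np.cos(th),-np.sin(th)],[np.sin(th),np.cos(th)]])
    t=B.mean(0)-M@A.mean(0); return th,t,(A@M.T+t-B)
E
python3 - <<'E'
from h import *
np.set_printoptions(precision=4,suppress=True)
G=[(.024,-.066),(-.024,-.066),(.024,.066),(-.024,.066)]
for n,pts in [("top",[(404,184.6),(397.6,210.8),(332,166.4),(325,191.6)]),("scene",[(240+229/4,190+390/4),(240+138/4,190+295/4),(240+515/4,190+172/4),(240+421/4,190+87/4)])]:
    K,Rm,p,c=cam(n); d=np.load(n+"0.npz")["d"]
    W=[ray_z(K,Rm,p,u,.125) for u in pts]
    th,t,res=rigid2(G,[w[:2] for w in W]); print(n,th,t,res*1000)
    for u in pts: print(deproj(K,Rm,p,u,d[int(u[1]+.5),int(u[0]+.5)]))
# knob by depth
K,Rm,p,c=cam("top"); d=np.load("top0.npz")["d"];u=(300+375/5,130+130/5)
print("knob top surf",deproj(K,Rm,p,u,d[int(u[1]),int(u[0])]), [ray_z(K,Rm,p,u,z) for z in(.2,)])
K,Rm,p,c=cam("scene"); d=np.load("scene0.npz")["d"];u=(240+424/4,190+172/4); print(deproj(K,Rm,p,u,d[int(u[1]),int(u[0])]), ray_z(K,Rm,p,u,.2))
# max heights map in region
K,Rm,p,c=cam("top"); d=np.load("top0.npz")["d"]
st=arm.observe(); Rt=R.from_rotvec(st["ee_rot"]).as_matrix(); print(Rt)
E
```

```text
top -0.26591426131266277 [ 0.5736 -0.0931] [[-0.155  -0.346 ]
 [-0.1452 -0.4412]
 [ 0.6338  0.4513]
 [-0.3337  0.3359]]
[ 0.579  -0.1622  0.1281]
[ 0.5332 -0.15    0.1252]
[ 0.6135 -0.0362  0.1248]
[ 0.568  -0.0235  0.1256]
scene -0.2570571548704051 [ 0.5766 -0.0921] [[ 0.3144  0.79  ]
 [-0.31    0.7607]
 [-0.6617  0.4102]
 [ 0.6573 -1.9609]]
[ 0.5829 -0.163   0.1253]
[ 0.5371 -0.1508  0.1254]
[ 0.6173 -0.0347  0.1248]
[ 0.5703 -0.0217  0.1269]
knob top surf [ 0.6079 -0.1013  0.2196] [array([ 0.6129, -0.1037,  0.2   ])]
[ 0.6195 -0.1139  0.2164] [ 0.6143 -0.103   0.2   ]
[[-0.0001  0.9477  0.319 ]
 [-0.      0.319  -0.9477]
 [-1.     -0.0001  0.    ]]
```

The plus is at gearbox (+x, −y). The pose fits agree: yaw ≈ −0.263, gate at about (0.575, −0.093). The knob is in the middle leg at gx ≈ +40 mm. I'll go to its +x side first, with the fingers shut and the tool turned to the gearbox axes.

Emit:
send_rows(rows=[[[-40,10,-5,4,0,0,50],[-70,45,-25,8,0,0,0],[-75,85,-45,13,0,0,0],[-75,125,-65,18,0,0,0],[-75,165,-87,23,0,0,0],[-75,205,-108,28,0,0,0],[-75,245,-130,33.7,0,0,0],[-75,285,-150,33.7,0,0,0]]], grip_force=20)

```text
clock: 1.4
position: [0.4227, -0.3576, 0.302]
ee_rot: [1.403, 1.07, -1.403]
force: [1.1, 0.4, -0.4]
width: 0.35
```

```bash
cat >> h.py <<'E'
TH=-0.263; T0=np.array([.575,-.0926]); GX=np.array([np.cos(TH),np.sin(TH)]); GY=np.array([-np.sin(TH),np.cos(TH)])
def tog(P): P=np.array(P); return np.array([(P[:2]-T0)@GX*1000,(P[:2]-T0)@GY*1000,P[2]*1000])
def goal(gx,gy,z):
    st=arm.observe(); Rt=R.from_rotvec(st["ee_rot"]).as_matrix()
    w=np.append(T0+gx/1000*GX+gy/1000*GY,z/1000)
    return Rt.T@(w-st["position"])*1000
def where():
    st=arm.observe(); Rt=R.from_rotvec(st["ee_rot"]).as_matrix()
    yaw=np.degrees(np.arctan2(Rt[1,1],Rt[0,1])-TH)
    print("t",st["clock"],"tcp g",tog(st["position"]),"yaw err deg",yaw,"down",Rt[:,0],"F",st["force"],"w",st["width"])
E
python3 - <<'E'
from h import *
np.set_printoptions(precision=3,suppress=True)
where(); print(goal(85,0,290))
E
```

```text
t 1.4 tcp g [ -78.197 -295.473  302.05 ] yaw err deg -0.22835929224053883 down [ 0. -0. -1.] F [ 1.059  0.425 -0.4  ] w 0.34951657559282695
[  12.066  162.012 -296.124]
```

Emit:
send_rows(rows=[[[0,20,-35,0,0,0,0],[0,45,-80,0,0,0,0],[0,70,-125,0,0,0,0],[0,95,-170,0,0,0,0],[0,120,-215,0,0,0,0],[5,145,-260,0,0,0,0],[10,162,-296,0,0,0,0],[10,162,-296,0,0,0,0]]])

```text
clock: 2.2
position: [0.6581, -0.1069, 0.2898]
ee_rot: [1.397, 1.083, -1.392]
force: [0.2, -0.1, -0.4]
width: 0.008
```

```bash
python3 - <<'E'
from h import *
np.set_printoptions(precision=3,suppress=True)
where(); print(goal(85,0,178))
for n in ["scene","top"]:
    im,d=optics.get_image(n); cv2.imwrite(f"pics/{n}1.png",im[:,:,::-1])
E
```

```text
t 2.2 tcp g [ 83.955   7.824 289.768] yaw err deg 0.5412561660158322 down [-0.001  0.005 -1.   ] F [ 0.246 -0.053 -0.386] w 0.0079928995374973
[111.728   1.196   8.352]
```

View pics/scene1.png

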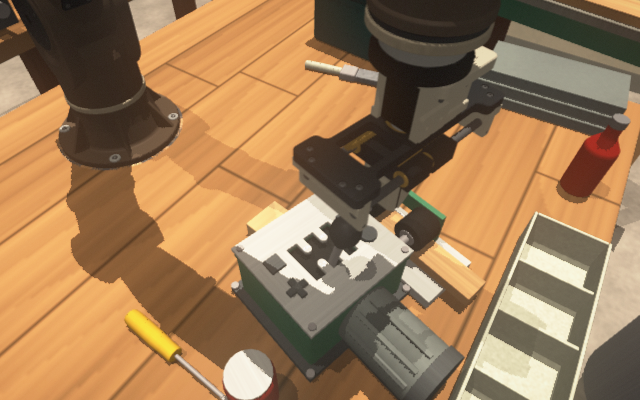

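View pics/top1.png

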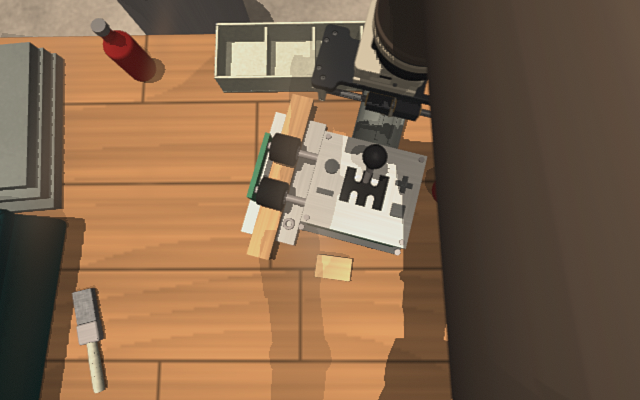

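The shut fingers hang over the motor at about (360,215) in the scene view, beyond the knob, and nothing has been disturbed. I'll descend beside the knob.

Emit:
send_rows(rows=[[[12,1,8,0,0,0,0],[28,1,8,0,0,0,0],[46,1,8,0,0,0,0],[64,1,8,0,0,0,0],[82,1,8,0,0,0,0],[100,1,8,0,0,0,0],[110,1,8,0,0,0,0],[110,1,8,0,0,0,0]]])

```text
clock: 3.1
position: [0.6524, -0.1254, 0.1801]
ee_rot: [1.4, 1.073, -1.405]
force: [0.3, -0.2, 0.4]
width: 0.003
```

```bash
python3 - <<'E'
from h import *
np.set_printoptions(precision=3,suppress=True)
where(); print(goal(45,0,178))
im,d=optics.get_image("wrist"); cv2.imwrite(f"pics/w2.png",im[:,:,::-1])
im,d=optics.get_image("scene"); cv2.imwrite(f"pics/s2.png",cv2.resize(im[150:350,220:480,::-1],None,fx=3,fy=3))
E
```

```text
t 3.1 tcp g [ 83.296 -11.565 180.096] yaw err deg -0.1542830314371101 down [-0.003 -0.    -1.   ] F [ 0.347 -0.153  0.362] w 0.00304851538179281
[  2.186 -38.322 -11.465]
```

View pics/w2.png

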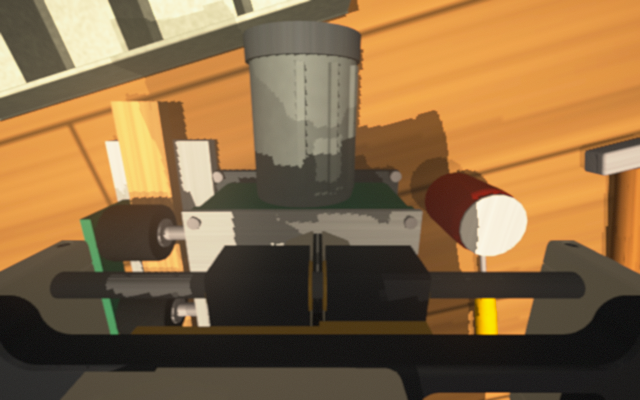

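View pics/s2.png

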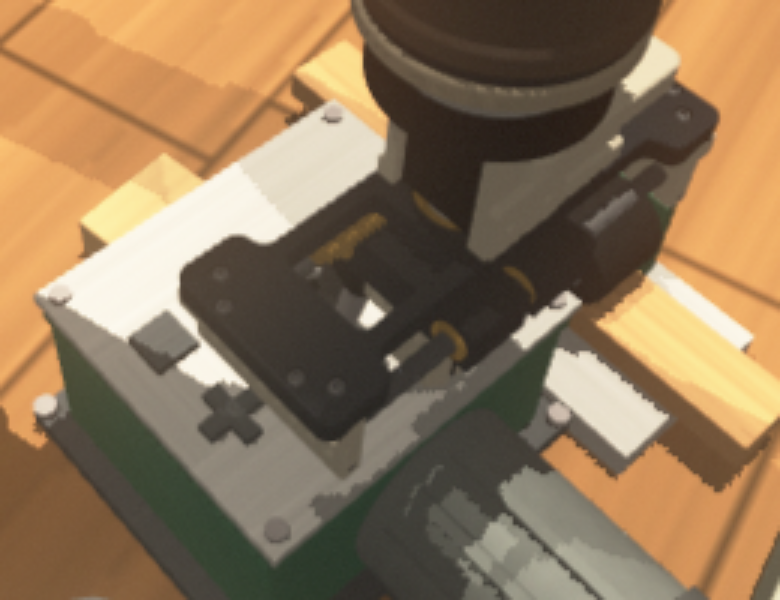

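```bash
python3 - <<'E'
from h import *
np.set_printoptions(precision=3,suppress=True)
where(); print(goal(45,0,178))
im,d=optics.get_image("top"); cv2.imwrite(f"pics/t2.png",cv2.resize(im[90:270,240:460,::-1],None,fx=3,fy=3)); where()
E
```

```text
t 3.2 tcp g [ 84.613 -10.497 182.242] yaw err deg -0.09770875515464103 down [ 0. -0. -1.] F [ 0.563 -0.02   0.642] w 0.006930206092817707
[  4.214 -39.633 -10.431]
t 3.25 tcp g [ 84.907 -10.037 182.716] yaw err deg -0.0757041357366108 down [ 0.001 -0.    -1.   ] F [0.55  0.021 0.127] w 0.0020916157044761686
```

View pics/t2.png

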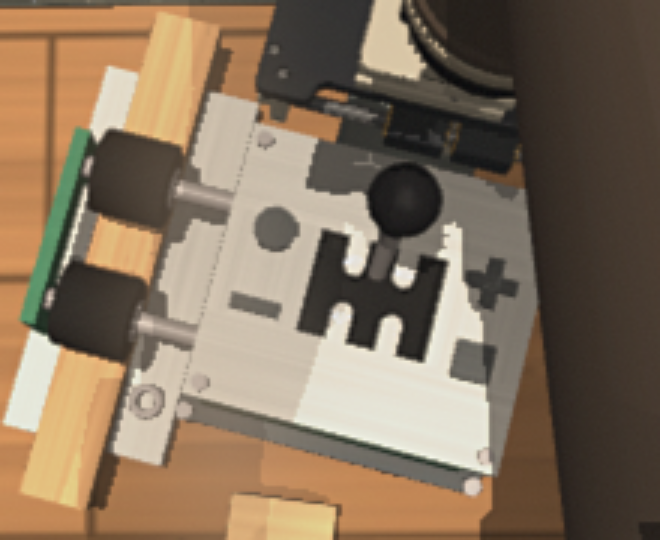

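Emit:
send_rows(rows=[[[2,-4,-5,0,0,0,0],[4,-8,-10,0,0,0,0],[5,-14,-10,0,0,0,0],[5,-20,-10,0,0,0,0],[5,-26,-10,0,0,0,0],[5,-32,-10,0,0,0,0],[5,-36,-10,0,0,0,0],[5,-36,-10,0,0,0,0]]])

```text
clock: 4.05
position: [0.6214, -0.1047, 0.1769]
ee_rot: [1.4, 1.073, -1.401]
force: [0.6, -0.9, 0.5]
width: 0.002
```

```bash
cat >> h.py <<'E'
def knobtop(tag, guess=None):
    im,d=optics.get_image("top"); st=arm.observe()
    cv2.imwrite(f"pics/{tag}.png",cv2.resize(im[90:270,240:460,::-1],None,fx=3,fy=3))
    K,Rm,p,c=cam("top")
    for r in finder.place_of("top","knob")[:2]:
        print("net knob g",tog(ray_z(K,Rm,p,r["xy"],.203)),r)
    # depth: sphere fit of points above plate within gate area
    v,u=np.mgrid[0:400,0:640]; D=np.stack([(u-K[0,2])/K[0,0]*d,-(v-K[1,2])/K[1,1]*d,-d],-1)@Rm.T+p
    g=np.stack([(D[...,:2]-T0)@GX,(D[...,:2]-T0)@GY,D[...,2]],-1)*1000
    dark=(im.max(-1)<70)
    m=(d>0)&dark&(g[...,2]>195)&(g[...,2]<228)&(abs(g[...,0])<65)&(abs(g[...,1])<85)
    # connected component
    n,l,s,cc=cv2.connectedComponentsWithStats(m.astype(np.uint8))
    for i in range(1,n):
        if s[i,4]>60:
            P=g[l==i]; 
            from scipy.optimize import least_squares
            f=least_squares(lambda c:np.linalg.norm(P-c,axis=1)-20,P.mean(0)-[0,0,12],loss="soft_l1")
            print("sphere",s[i],f.x,"rms",np.sqrt((f.fun**2).mean()))
E
python3 - <<'E'
from h import *
np.set_printoptions(precision=2,suppress=True)
where(); knobtop("t3"); where()
E
```

```text
t 4.05 tcp g [ 47.89   0.4  176.94] yaw err deg -0.03237953385114461 down [-0. -0. -1.] F [ 0.56 -0.94  0.54] w 0.0023511956315513285
net knob g [ 18.09   2.14 203.  ] {'xy': [370.1, 167.9], 'confidence': 0.84}
sphere [359 162  22  19 301] [ 18.35  -0.14 204.12] rms 0.8134252330588214
t 4.15 tcp g [ 48.21   0.4  176.69] yaw err deg -0.03832454499103963 down [-0. -0. -1.] F [1.99 0.68 0.51] w 0.00247136081773148
```

View pics/t3.png

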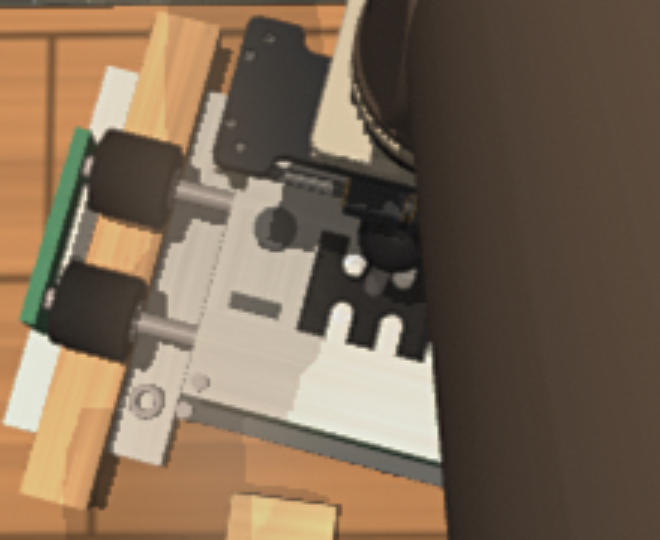

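Contact is made: the knob is at gx ≈ 18 and the TCP at 48, so the offset is 30 mm, as expected. I'll push it to the channel centre.

Emit:
send_rows(rows=[[[0,-4,0,0,0,0,0],[0,-8,0,0,0,0,0],[0,-12,0,0,0,0,0],[0,-15,0,0,0,0,0],[0,-18,0,0,0,0,0],[0,-18.5,0,0,0,0,0],[0,-18.5,0,0,0,0,0],[0,-18.5,0,0,0,0,0]]])

```text
clock: 4.95
position: [0.604, -0.0998, 0.1766]
ee_rot: [1.4, 1.073, -1.401]
force: [0.4, -1.5, 1.1]
width: 0.003
```

```bash
python3 - <<'E'
from h import *
np.set_printoptions(precision=2,suppress=True)
where(); knobtop("t4"); where()
E
```

```text
t 4.95 tcp g [ 29.85   0.58 176.65] yaw err deg -0.026737990643638757 down [-0. -0. -1.] F [ 0.36 -1.53  1.11] w 0.0028314314673539283
net knob g [ -0.5   -3.71 203.  ] {'xy': [370.9, 180.1], 'confidence': 0.47}
net knob g [-11.25   4.23 203.  ] {'xy': [364.3, 185.4], 'confidence': 0.16}
sphere [357 175  15  17 203] [  0.17  -0.29 204.92] rms 0.6775405001296995
t 5.05 tcp g [ 29.87   0.59 176.62] yaw err deg -0.02790780909225495 down [-0. -0. -1.] F [ 1.06 -0.17  1.36] w 0.004393358035196613
```

View pics/t4.png

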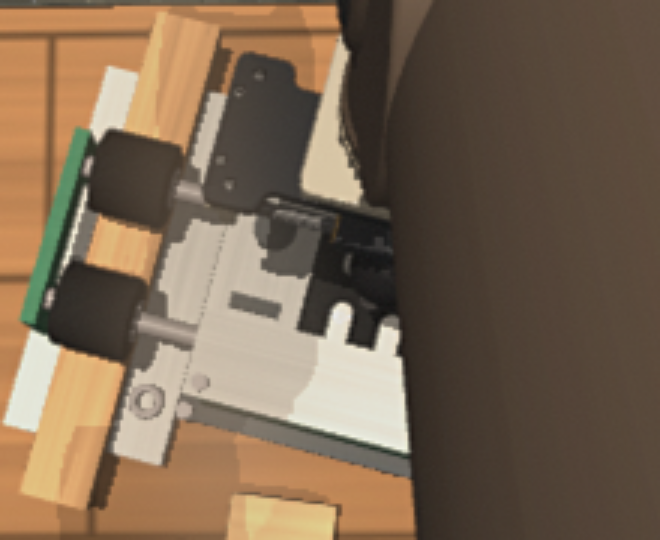

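The knob is at gx ≈ 0 in the channel. I'll back off and go round to its +y side.

Emit:
send_rows(rows=[[[0,10,0,0,0,0,0],[0,22,0,0,0,0,0],[0,24,-25,0,0,0,0],[0,24,-55,0,0,0,0],[0,14,-65,0,0,0,0],[0,-8,-65,0,0,0,0],[0,-30,-65,0,0,0,0],[0,-30,-65,0,0,0,0]]])

```text
clock: 5.85
position: [0.5895, -0.0285, 0.1765]
ee_rot: [1.398, 1.075, -1.402]
force: [-0.5, -0.1, 0.5]
width: 0.004
```

```bash
python3 - <<'E'
from h import *
np.set_printoptions(precision=2,suppress=True)
where(); knobtop("t5"); where()
E
```

```text
t 5.85 tcp g [ -2.68  65.7  176.47] yaw err deg 0.050895508083100754 down [-0.  0. -1.] F [-0.49 -0.06  0.55] w 0.004258749690837006
t 5.95 tcp g [  0.03  65.31 176.83] yaw err deg -0.02343137593242231 down [-0. -0. -1.] F [ 0.74  0.16 -0.04] w 0.007146351856994403
```

View pics/t5.png

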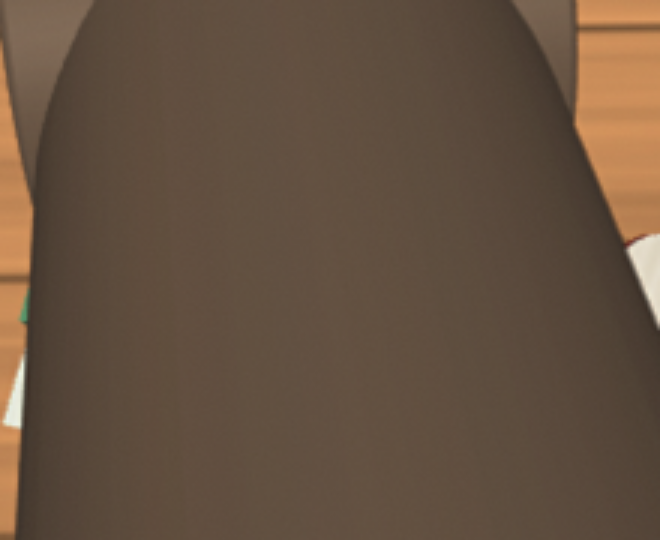

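Emit:
send_rows(rows=[[[0,0,10,0,0,0,0],[0,0,18,0,0,0,0],[0,0,24,0,0,0,0],[0,0,30,0,0,0,0],[0,0,36,0,0,0,0],[0,0,42,0,0,0,0],[0,0,48,0,0,0,0],[0,0,50,0,0,0,0]]])

```text
clock: 6.75
position: [0.5789, -0.0785, 0.1768]
ee_rot: [1.401, 1.072, -1.401]
force: [0.5, 1.6, 1.2]
width: 0.006
```

```bash
cat >> h.py <<'E'
def knobscene(tag):
    im,d=optics.get_image("scene")
    cv2.imwrite(f"pics/{tag}.png",cv2.resize(im[150:350,220:480,::-1],None,fx=3,fy=3))
    K,Rm,p,c=cam("scene")
    for t in ["knob","stem"]:
        for r in finder.place_of("scene",t)[:2]:
            print("net",t,tog(ray_z(K,Rm,p,r["xy"],.201 if t=="knob" else .117)),r)
E
python3 - <<'E'
from h import *
np.set_printoptions(precision=2,suppress=True)
where(); knobscene("s6"); where()
E
```

```text
t 6.75 tcp g [  0.06  14.66 176.81] yaw err deg -0.07495757133398832 down [ 0. -0. -1.] F [0.45 1.61 1.2 ] w 0.0056842176589327964
net knob [  1.08 -20.45 201.  ] {'xy': [311.7, 221.7], 'confidence': 0.93}
net stem [  0.08 -12.1  117.  ] {'xy': [315.2, 255.2], 'confidence': 0.83}
t 6.9 tcp g [ -0.14  15.4  176.66] yaw err deg -0.03768445108198326 down [-0. -0. -1.] F [0.44 0.34 0.69] w 0.005223526796521032
```

View pics/s6.png

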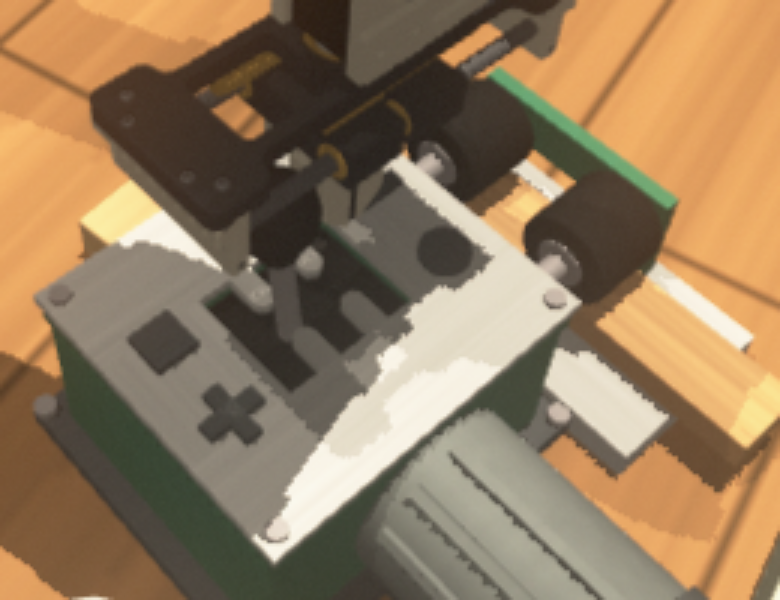

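The knob is moving in the channel: the scene view shows it at gx ≈ 1, gy ≈ −20. I'll continue to gy ≈ −52.

Emit:
send_rows(rows=[[[0,0,5,0,0,0,0],[0,0,10,0,0,0,0],[0,0,15,0,0,0,0],[0,0,20,0,0,0,0],[0,0,25,0,0,0,0],[0,0,29,0,0,0,0],[0,0,31,0,0,0,0],[0,0,31,0,0,0,0]]])

```text
clock: 7.7
position: [0.5708, -0.1079, 0.1767]
ee_rot: [1.401, 1.072, -1.401]
force: [-0.3, 0.7, -1.3]
width: 0.002
```

```bash
python3 - <<'E'
from h import *
np.set_printoptions(precision=2,suppress=True)
where(); knobscene("s7"); where()
E
```

```text
t 7.7 tcp g [ -0.08 -15.9  176.75] yaw err deg -0.05999435601774941 down [-0. -0. -1.] F [-0.27  0.67 -1.3 ] w 0.002060482527921877
net knob [  2.44 -55.29 201.  ] {'xy': [290.5, 237.5], 'confidence': 0.77}
net knob [ 43.68 -60.88 201.  ] {'xy': [309.6, 262.4], 'confidence': 0.19}
net stem [  2.2  -28.93 117.  ] {'xy': [307.0, 263.0], 'confidence': 0.68}
net stem [ 45.95 -45.15 117.  ] {'xy': [319.5, 291.7], 'confidence': 0.28}
t 7.85 tcp g [ -0.04 -15.47 176.8 ] yaw err deg -0.02562429832976424 down [ 0. -0. -1.] F [-0.79  1.11 -1.08] w 0.007018050707143777
```

View pics/s7.png

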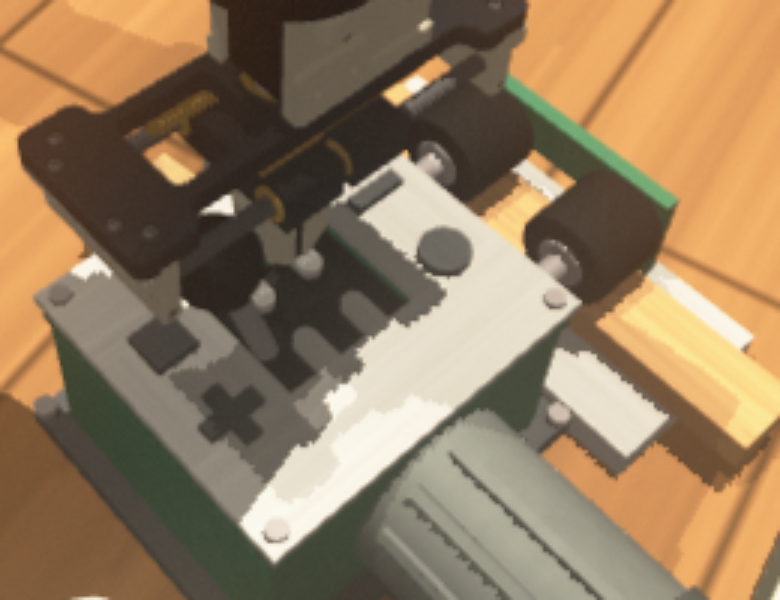

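The stem is at gy ≈ −29, in line with the −y leg. I'll back off and go round to the −x side of the knob.

Emit:
send_rows(rows=[[[0,0,-12,0,0,0,0],[0,-15,-18,0,0,0,0],[0,-38,-18,0,0,0,0],[0,-55,-14,0,0,0,0],[0,-55,5,0,0,0,0],[0,-55,25,0,0,0,0],[0,-55,37,0,0,0,0],[0,-55,37,0,0,0,0]]])

```text
clock: 8.65
position: [0.508, -0.1301, 0.1768]
ee_rot: [1.402, 1.071, -1.403]
force: [-0.5, 0.3, 0.1]
width: 0.003
```

```bash
python3 - <<'E'
from h import *
np.set_printoptions(precision=2,suppress=True)
where(); knobscene("s8"); where()
E
```

```text
t 8.65 tcp g [-54.95 -53.6  176.78] yaw err deg -0.1611070688657582 down [-0. -0. -1.] F [-0.46  0.29  0.1 ] w 0.003186112502325174
net knob [  1.12 -56.37 201.  ] {'xy': [289.1, 237.3], 'confidence': 0.97}
t 8.8 tcp g [-54.98 -51.08 176.71] yaw err deg 0.026585013931121962 down [ 0.  0. -1.] F [-0.02  0.58  0.64] w 0.0073390682488474
```

View pics/s8.png

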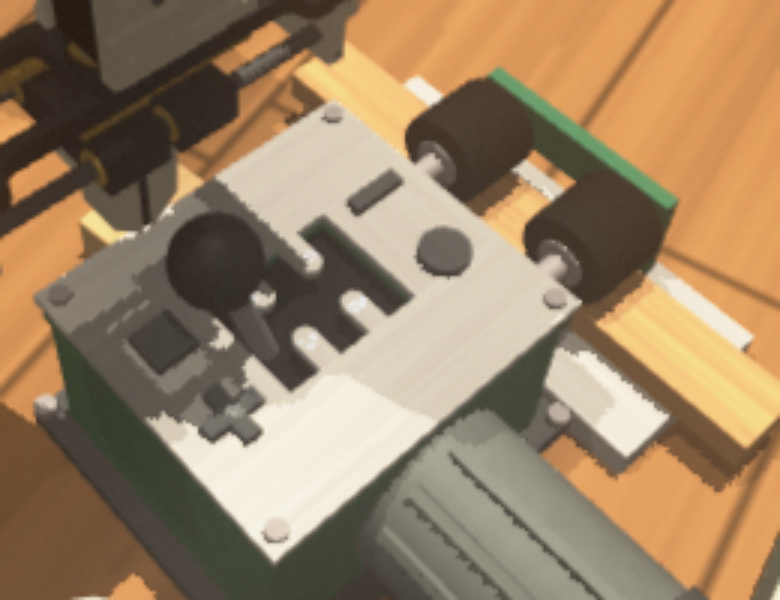

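The knob stands clear, in line with the +x/−y slot. I'll push it in +x.

Emit:
send_rows(rows=[[[0,12,1,0,0,0,0],[0,22,1,0,0,0,0],[0,28,1,0,0,0,0],[0,34,1,0,0,0,0],[0,40,1,0,0,0,0],[0,46,1,0,0,0,0],[0,52,1,0,0,0,0],[0,54,1,0,0,0,0]]])

```text
clock: 9.6
position: [0.5605, -0.1438, 0.1765]
ee_rot: [1.4, 1.073, -1.401]
force: [-1.9, 1.0, -0.3]
width: 0.003
```

```bash
python3 - <<'E'
from h import *
np.set_printoptions(precision=2,suppress=True)
where(); knobscene("s9"); where()
E
```

```text
t 9.6 tcp g [ -0.64 -53.23 176.49] yaw err deg -0.01793547626584878 down [-0.  0. -1.] F [-1.87  0.95 -0.34] w 0.002830638679846561
net knob [ 30.87 -54.22 201.  ] {'xy': [306.7, 252.1], 'confidence': 0.86}
net stem [ 20.   -27.18 117.  ] {'xy': [316.6, 270.8], 'confidence': 0.9}
t 9.75 tcp g [ -1.09 -53.29 176.6 ] yaw err deg -0.020067573898376774 down [-0.  0. -1.] F [-0.34  1.24 -0.71] w 0.0020280523296439894
```

View pics/s9.png

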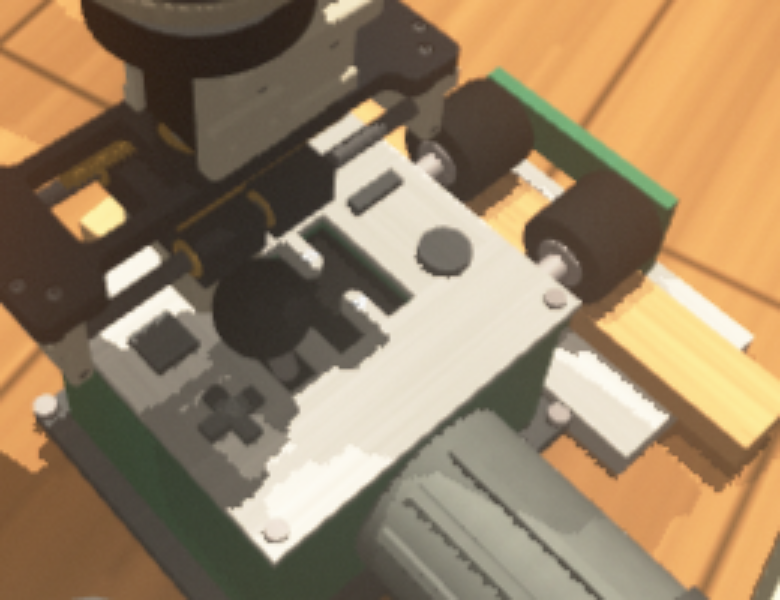

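The lever is in the slot, with the knob at gx ≈ 30; home is about 43. I'll push the last 12 mm gently.

Emit:
send_rows(rows=[[[0,2,0,0,0,0,0],[0,4,0,0,0,0,0],[0,6,0,0,0,0,0],[0,8,0,0,0,0,0],[0,10,0,0,0,0,0],[0,11,0,0,0,0,0],[0,12,0,0,0,0,0],[0,12,0,0,0,0,0]]])

```text
clock: 10.55
position: [0.5718, -0.1471, 0.1767]
ee_rot: [1.401, 1.073, -1.401]
force: [-1.6, 0.8, -1.1]
width: 0.005
```

```bash
python3 - <<'E'
from h import *
np.set_printoptions(precision=2,suppress=True)
where(); knobscene("s10"); where()
E
```

```text
t 10.55 tcp g [ 11.03 -53.43 176.71] yaw err deg -0.03013868317694977 down [ 0. -0. -1.] F [-1.63  0.84 -1.13] w 0.004746253800200061
net knob [ 43.73 -54.67 201.  ] {'xy': [313.7, 259.4], 'confidence': 0.65}
net stem [ 26.86 -32.91 117.  ] {'xy': [316.8, 276.6], 'confidence': 0.76}
t 10.7 tcp g [ 10.93 -53.44 176.76] yaw err deg -0.028942526145071507 down [ 0. -0. -1.] F [-1.78  1.76 -0.07] w 0.002033499802220163
```

Emit:
send_rows(rows=[[[0,0.5,0,0,0,0,0],[0,1,0,0,0,0,0],[0,1.4,0,0,0,0,0],[0,1.8,0,0,0,0,0],[0,2.2,0,0,0,0,0],[0,2.5,0,0,0,0,0],[0,2.5,0,0,0,0,0],[0,2.5,0,0,0,0,0]]])

```text
clock: 11.5
position: [0.5739, -0.1476, 0.1766]
ee_rot: [1.4, 1.073, -1.401]
force: [-1.8, 0.7, -2.0]
width: 0.009
```

```bash
python3 - <<'E'
from h import *
np.set_printoptions(precision=2,suppress=True)
where(); optics.get_image("scene"); where()
E
```

```text
t 11.5 tcp g [ 13.27 -53.39 176.63] yaw err deg -0.0235281812615051 down [-0.  0. -1.] F [-1.81  0.74 -2.  ] w 0.009106429978966966
t 11.55 tcp g [ 13.29 -53.38 176.65] yaw err deg -0.026727732558151144 down [-0.  0. -1.] F [-2.03  0.7  -0.64] w 0.006299652388694262
```

Emit:
send_rows(rows=[[[0,0.3,0,0,0,0,0],[0,0.6,0,0,0,0,0],[0,0.9,0,0,0,0,0],[0,1.2,0,0,0,0,0],[0,1.4,0,0,0,0,0],[0,1.5,0,0,0,0,0],[0,1.5,0,0,0,0,0],[0,1.5,0,0,0,0,0]]])

```text
clock: 12.35
position: [0.5748, -0.1478, 0.1765]
ee_rot: [1.4, 1.074, -1.402]
force: [-4.4, 2.3, -0.7]
width: 0.006
```

```bash
python3 - <<'E'
from h import *
np.set_printoptions(precision=2,suppress=True)
where(); optics.get_image("scene"); where()
E
```

```text
t 12.35 tcp g [ 14.21 -53.39 176.51] yaw err deg -0.02259176870967532 down [-0.  0. -1.] F [-4.44  2.34 -0.74] w 0.005722260193545416
t 12.4 tcp g [ 14.23 -53.42 176.52] yaw err deg -0.023243291681431667 down [-0.  0. -1.] F [-5.72  1.82 -0.9 ] w 0.001279914767623618
```

The force rose to about 6 N and the motion stalled, so the lever is at the slot's end. I'll retreat.

Emit:
send_rows(rows=[[[0,-4,0,0,0,0,0],[0,-14,0,0,0,0,0],[0,-34,0,0,0,0,0],[0,-54,0,0,0,0,0],[-10,-74,0,0,0,0,0],[-30,-90,0,0,0,0,0],[-50,-100,0,0,0,0,0],[-60,-100,0,0,0,0,0]]])

```text
clock: 13.2
position: [0.4787, -0.122, 0.2388]
ee_rot: [1.402, 1.07, -1.398]
force: [1.0, -0.4, -0.0]
width: 0.003
```

```bash
python3 - <<'E'
from h import *
np.set_printoptions(precision=2,suppress=True)
where(); knobscene("s11"); where()
K,Rm,p,c=cam("scene"); im,d=optics.get_image("scene")
v,u=np.mgrid[0:400,0:640]; D=np.stack([(u-K[0,2])/K[0,0]*d,-(v-K[1,2])/K[1,1]*d,-d],-1)@Rm.T+p
g=np.stack([(D[...,:2]-T0)@GX,(D[...,:2]-T0)@GY,D[...,2]],-1)*1000
m=(d>0)&(im.max(-1)<75)&(np.linalg.norm(g-[43,-53,193],axis=-1)<30)&(g[...,2]>180)
from scipy.optimize import least_squares
P=g[m]; f=least_squares(lambda c:np.linalg.norm(P-c,axis=1)-20,[43,-53,193],loss="soft_l1"); print(len(P),f.x,np.arcsin(f.x[0]/193))
E
```

```text
t 13.2 tcp g [-85.31 -53.39 238.85] yaw err deg -0.029716334748047548 down [ 0. -0. -1.] F [ 1.05 -0.45 -0.02] w 0.0028272490834499514
net knob [ 47.08 -54.72 201.  ] {'xy': [315.6, 261.3], 'confidence': 0.74}
net stem [ 24.77 -28.54 117.  ] {'xy': [318.2, 273.7], 'confidence': 0.88}
t 13.35 tcp g [-84.15 -53.38 237.24] yaw err deg -0.038679886580899145 down [ 0. -0. -1.] F [ 0.89 -0.45 -0.27] w 0.004204246734628632
873 [ 43.54 -50.88 193.28] 0.22753619071869235
```

View pics/s11.png

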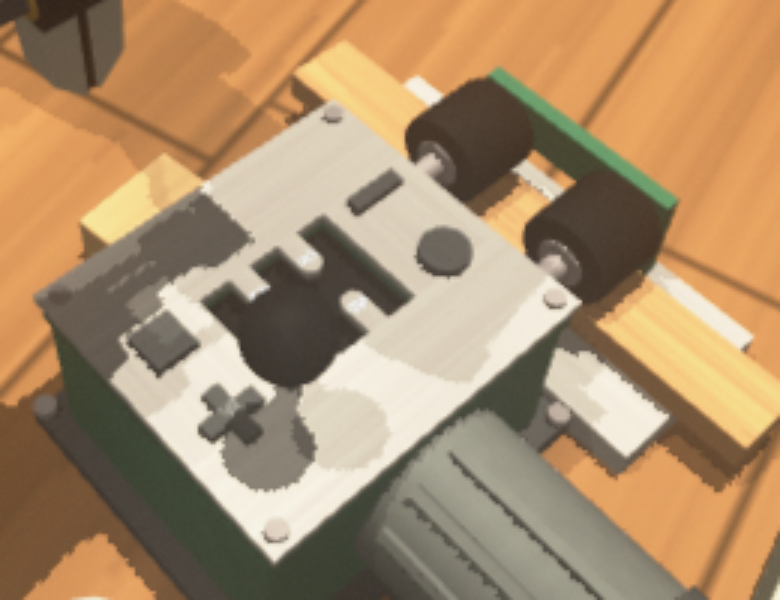

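```bash
python3 -c "
from cell import arm
print(arm.sign_off())"
```

```text
the job is handed in; nothing more can be done
None
```

I pushed the lever into the slot beside the plus mark (gearbox +x, −y) and handed the job in; it reports no verdict. I used the outside of the shut fingertips: −x into the cross channel, −y along it, then +x to the slot's end.

- **Last push:** the force rose from about 2 N to about 6 N and the motion stalled, so I took that as the slot's end.
- **Lever home:** after I backed the arm off, a ball fit to the depth picture put the knob at (43.5, −51, 193) mm in the gearbox frame. That gives lever_shift ≈ 0.227 rad, above the 0.20 needed.
- **Distance to the mark:** the network's stem point, about (25, −29) mm, is about 37–38 mm from where the plus should be (24, −66); the limit is 45 mm.
- **Disagreement:** the network's knob point read (47, −55) mm. I worked it out at a height of 201 mm rather than the true 193 mm, so I trusted the ball fit.
- **Loose things:** I did not measure their positions afterwards. The moves kept clear of them, the contact forces I read stayed under about 7 N, and the pictures showed none disturbed.

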